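# Turn the spade blank over on the setting-up block

### The arm

A 7-joint arm with a two-finger parallel gripper is mounted at the origin on a cart in front of the work surface, level with it; the furniture and walls round the work are solid. World frame = base frame: x ahead of the robot, y to its left, z up, the work surface at z = 0. Lengths are in m, angles in rad, forces in N, time in s.
With the tool pointing down it reaches from about 0.4 to 0.85 m from the base axis. Payload 4.5 kg.
Tool frame: the origin (TCP) lies on the centre line of the jaws, within the pads' length; the fingertips stand 8 mm ahead of it and the grasp point (between the pads) lies 11 mm behind it; z points along the fingers, x is the direction in which the jaws open and shut, and the axes are right-handed (so a half turn about z gives the same grasp; the last joint's range is limited). The gripper opens to 88 mm and grips with 3 to 60 N. Pads are 18 mm wide; open, the fingers measure 123 mm over their backs; the gripper's body (75 mm by 187 mm) begins 45 mm behind the grasp point.
Start: joints at [-1.12, 0.689, -0.195, 1.565, 0.157, 0.902, -0.215], TCP at [0.253, 0.572, 0.247] pointing down, gripper open.
Joint ranges: [-3.01, 3.01], [-0.46, 2.08], [-1.47, 1.51], [0.13, 2.56], [-1, 4.14], [0.04, 2.09], [-2.66, 2.66]. Speed limits (rad/s): [2.57, 2.57, 3.14, 3.14, 3.14, 3.14, 3.14].

### API

Orientations are given as a unit quaternion [x, y, z, w].
In Python, from plant import get_state, snapshot, finish_job, boxes_of, pinpoint gives the robot as it stands.
- The arm moves only by the shell command python3 -m creep 'ROWS' [FORCE]. ROWS is JSON, a list of rows, each an object with "hand": the finger opening in m, from 0 to 0.0881; "slide": the shift along the tool's x, y, z in m, a list of three; "turn": the turn about the tool's z in degrees. A call has 1 to 5 rows; each row shifts and turns the commanded pose from where the row before left it, along the tool's axes as they then stand; what a row does not reach is not made up. A row lasts 1/8 s, in which the tool goes at most 62.5 mm and 10.7 degrees, less where a joint would pass 70% of its speed; a pose out of reach is approached as far as the arm can. A call is refused whole if a number of a shift passes 0.0625 or a number of a turn 10.7, either way. A call with a gripper value outside its range is refused whole. The fingers move at their own pace and stop on an object; FORCE is the grip in N (left out, the last holds). Time passes only in rows, so rows that do not move let the fingers close. It gives the time, the measured TCP pose, the force and the opening at its end, in the units of the state.
- get_state(): the state, without advancing time (a new reading comes with each control period).
- snapshot(name): name is "scene" or "side" or "wrist"; returns a dict with "frame" (480x640x3 uint8, red, green, blue), "depth" (480x640 float32, m along the optical axis (not along the pixel's ray), 0 where there is no reading), "mtx" (3x3 intrinsics, pixels), "k1" (the pictures are not rectified: a ray, as slopes to the right and down, at radius r is drawn at 1 + k1 r^2 times it, then the intrinsics apply), "camera_from_world" (4x4, takes a point from world to camera coordinates). Camera axes: x right, y down, z forward; pixel columns grow to the right and rows downward; lengths in m; the calibration is good to about 2 mm. A picture is of the moment at which its call begins.
- finish_job(): hands the job in, once; it reports no verdict.
Trained networks look in a picture, given as the dict that the camera call returned (one of the last four; its "shot" number tells which), for a name from the list of things; names that differ only in an ending like _2 or _b are one class to them, and where a whole thing is asked for, a point or a joint stands for the part that bears it (a point fixed in the world has none). Each returns a list of dicts, best first, with "conf" (0 to 1); they miss things now and then, are a little off and sometimes report something else, mostly with a low value. They report only what shows in the picture. A call takes as long as a camera call.
- boxes_of(target, picture): "uv" ([column, row] in pixels, amid what is visible of it).
- pinpoint(target, picture): "uv" ([column, row] in pixels: a listed point, or the origin of a listed thing).
The state is a dict: "clock": time; "q": joint angles; "qd": joint speeds; "joint_torque": joint torques, N m; "tool_pos": TCP position; "eef_rot": TCP orientation; "contact_force": force on the tool from outside, world axes, zero at the start; "moment": the same for the moment, N m; "opening": opening from 0.0 (shut) to 1.0 (fully open).
Only numpy, scipy, OpenCV 4.12 (cv2) and the standard library are available. Lean on these libraries where they do the work, as an engineer would, in place of code of your own. Each camera call takes 0.05 s, during which the arm holds its last target.

### The job

On the setting-up block lie two flat steel paddles; the one with the solid disc is a spade blank whose grooved sealing face is underneath. Slide it flat along the block until its handle sticks out past the block's right-hand edge (the edge its handle points to), then take it by the handle, turn it over and leave it lying flat with the grooved face up and its disc wholly on the block. Leave the open ring spacer and the parallel bar on the block as they are.

Things in the scene. Friction and masses are not known exactly. Their poses are not given: they have to be found in the camera images.
- block: setting-up block standing fixed in the left-hand open drawer: ribbed grey casting with a flat dark steel top, 220 (x) by 280 (y) mm, 120 mm high. Origin: centre of its underside; x and y lie along its sides, z up; the top is at z = 120 mm and the right-hand edge at y = -140 mm in its frame. The drawer walls beside it are 89 mm high.
- block_edge (a point): middle of the block's right-hand top edge, at (0, -140, 120) mm in the block's frame.
- spade: spade blank: solid steel disc 90 mm across with a flat handle (neck 18 wide, round eye 32 across at its end, reaching 96 from the disc's centre); all 8 thick, 0.36-0.54 kg. One face plain, one with four concentric grooves. Origin: centre of the grooved face; y points away from the handle, z from grooved to plain face (up at the start). Starts on the block, eye near the right-hand edge
- spade_mid (a point): middle of the spade blank's disc, half-way through its thickness: 4 mm from either face.
- spade_grip (a point): centre of the eye at the handle's end, 80 mm from the disc's centre, half-way through the thickness: grip it here from above across its 32 mm width (fingers closing square to the handle). The eye has a 12 mm hole. Held lightly here (about 20 N) the blank swings freely as about a hinge; the disc's far rim is 125 mm away.
- ring_spacer: ring spacer: a paddle of the same outline and thickness as the spade blank but with a 50 mm hole through its disc; to be left alone. Origin: centre of its underside; y points away from its handle, z up. It lies beside the spade blank, centres about 115 mm apart, on the side nearer to or farther from the robot.
- parallel_b: ground steel parallel bar, 100 x 12 mm, 24 mm high, loose on the block along its left-hand edge; to be left alone. Origin: centre of its underside; y along its length, roughly along the block's x.

How it is judged:
By the outcome, as a careful person would: the job done as asked, in the order asked, and still so for the second after the job is handed in, with the robot touching nothing.
It also fails if it takes over 51 s, if anything falls off the work surface, if the arm or the gripper's body presses on something with over 40 N, if the wrist force passes 120 N, or if a joint passes its speed limit or range.

## Working session

There is one attempt and no reset: what is moved stays moved. The work goes in short steps, Python scripts to look and compute and a shell command to move; the robot and the scene stay as the last step left them, time stands still between calls to the robot, and variables do not carry over. Pictures are saved under pics/ and viewed, and the job is handed in when it is done.

```bash
ls; mkdir -p pics; cat > h.py <<'E'
import numpy as np, cv2
from plant import get_state, snapshot, finish_job, boxes_of, pinpoint
from scipy.spatial.transform import Rotation as R
def ray(s,uv):
    m=s["mtx"]; x=np.array([(uv[0]-m[0,2])/m[0,0],(uv[1]-m[1,2])/m[1,1]])
    y=x.copy()
    for _ in range(30): y=x/(1+s["k1"]*(y@y))
    T=np.linalg.inv(s["camera_from_world"]); d=T[:3,:3]@np.array([y[0],y[1],1.])
    return T[:3,3],d
def onz(s,uv,z):
    o,d=ray(s,uv); return o+d*(z-o[2])/d[2]
def bydepth(s,uv):
    o,d=ray(s,uv); u,v=np.round(uv).astype(int)
    w=s["depth"][max(0,v-2):v+3,max(0,u-2):u+3]; w=w[w>0]
    return o+d*np.median(w) if len(w) else None
def proj(s,p):
    c=s["camera_from_world"]@np.append(p,1); x=c[:2]/c[2]; x=x*(1+s["k1"]*(x@x)); m=s["mtx"]
    return np.array([m[0,0]*x[0]+m[0,2],m[1,1]*x[1]+m[1,2]])
def save(s,n): cv2.imwrite("pics/"+n+".png",cv2.cvtColor(s["frame"],cv2.COLOR_RGB2BGR))
def st():
    t=get_state(); print("t",t["clock"],"tcp",np.round(t["tool_pos"],4),"rot",np.round(R.from_quat(t["eef_rot"]).as_matrix(),3).tolist(),"F",np.round(t["contact_force"],1),"M",np.round(t["moment"],2),"op",round(t["opening"],3)); return t
E
python3 - <<'E'
from h import *
st()
np.set_printoptions(precision=4,suppress=True)
for c in ["scene","side","wrist"]:
    s=snapshot(c); save(s,c+"0"); print(c,np.linalg.inv(s["camera_from_world"])[:3,3])
    for n in ["block","block_edge","spade","spade_mid","spade_grip","ring_spacer","parallel_b"]:
        for d in pinpoint(n,s)[:2]:
            print(n,d["conf"],np.round(d["uv"],1),onz(s,d["uv"],.12), bydepth(s,d["uv"]))
E
```

```text
pics
t 0.0 tcp [0.2528 0.5709 0.2459] rot [[0.405, 0.914, -0.001], [0.914, -0.405, -0.002], [-0.002, 0.0, -1.0]] F [ 0.6 -0.5  0.5] M [ 0.06 -0.    0.02] op 1.001
scene [ 0.0976 -0.2564  0.6828]
block 0.72 [339.  284.9] [0.4437 0.1153 0.12  ] [0.4435 0.115  0.1204]
block_edge 0.89 [395.5 284.5] [0.5133 0.0534 0.12  ] [0.5176 0.0566 0.1141]
spade 0.76 [373.6 236.1] [0.5725 0.1611 0.12  ] [0.5664 0.1557 0.1272]
spade_mid 0.87 [380.2 235.9] [0.5819 0.1533 0.12  ] [0.5752 0.1477 0.1278]
ring_spacer 0.88 [322.8 263.3] [0.4568 0.1709 0.12  ] [0.4571 0.1712 0.1195]
ring_spacer 0.65 [340.7 284.3] [0.4467 0.1144 0.12  ] [0.4468 0.1145 0.1197]
parallel_b 0.95 [296.8 211.6] [0.5128 0.313  0.12  ] [0.5105 0.3098 0.1232]
side [0.2996 1.0127 0.4059]
block 0.58 [335.3 279.9] [0.4549 0.4371 0.12  ] [0.4837 0.3305 0.0671]
block_edge 0.71 [360.  193.8] [0.5141 0.0582 0.12  ] [ 0.5598 -0.1451  0.0591]
spade 0.81 [312.9 201.6] [0.5821 0.1382 0.12  ] [0.5741 0.1631 0.1282]
spade_mid 0.97 [311.8 202.2] [0.5828 0.1423 0.12  ] [0.5757 0.1642 0.1272]
spade_grip 0.76 [322.8 191.6] [0.5845 0.0701 0.12  ] [0.5771 0.0945 0.1274]
ring_spacer 0.64 [374.7 211.4] [0.4654 0.1533 0.12  ] [0.4663 0.1487 0.1185]
parallel_b 0.92 [318.  241.2] [0.5146 0.3202 0.12  ] [0.5137 0.3229 0.1211]
parallel_b 0.15 [335.3 279.1] [0.4555 0.4349 0.12  ] [0.4837 0.3306 0.0684]
wrist [0.1869 0.6017 0.3844]
```

View pics/scene0.png

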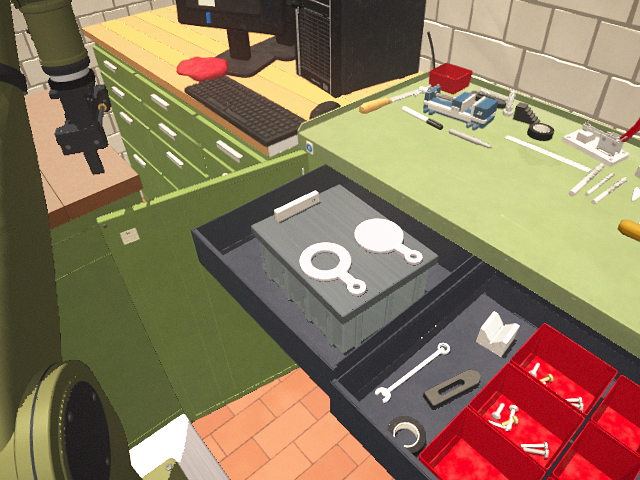

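View pics/side0.png

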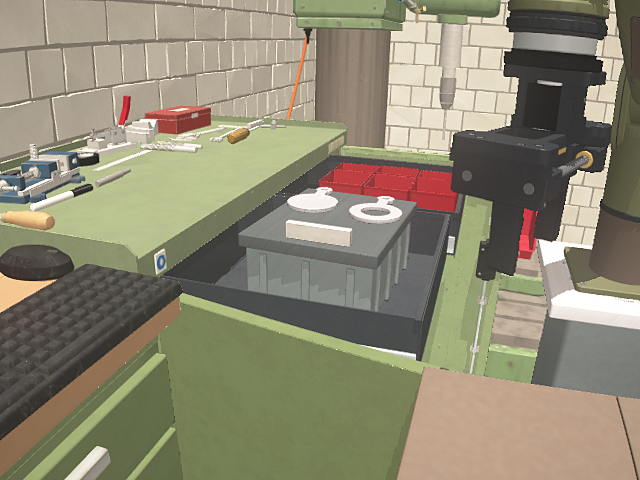

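View pics/wrist0.png

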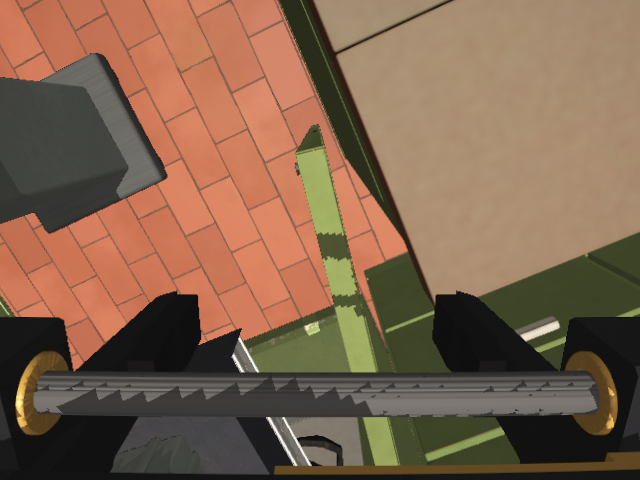

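The scene view shows the spade disc at about (380,236) with its eye at (413,256). The ring is at (325,262), the bar at (297,206), and the bench lies behind in +x. Next I'll measure the block's corners, the spade and the bench height.

```bash
python3 - <<'E'
from h import *
np.set_printoptions(precision=4,suppress=True)
s=snapshot("scene")
for n,uv,z in [("Rfar",(437,258),.12),("Rnear",(345,312),.12),("Lnear",(252,230),.12),("Lfar",(338,185),.12),("eye",(413,257),.128),("disc",(380,236),.128),("ringeye",(357,287),.128),("ringc",(326,262),.12),("bar",(297,206),.144)]:
    print(n,onz(s,uv,z),bydepth(s,uv))
for uv in [(480,220),(450,215),(420,190),(350,155),(330,160),(420,110),(540,280),(300,160),(470,265),(480,257),(495,325)]: print(uv,bydepth(s,uv))
i=cv2.resize(cv2.cvtColor(s["frame"],cv2.COLOR_RGB2BGR)[170:330,240:450],None,fx=3.5,fy=3.5,interpolation=2); cv2.imwrite("pics/crop1.png",i)
s=snapshot("side")
for n,uv,z in [("disc",(312,202),.128),("eye",(324,191),.128),("ring",(376,212),.128),("ringeye",(386,201),.128)]:
    print(n,onz(s,uv,z),bydepth(s,uv))
E
```

```text
Rfar [0.6133 0.0464 0.12  ] [0.6183 0.0493 0.1145]
Rnear [0.4123 0.0673 0.12  ] [0.4125 0.0675 0.1197]
Lnear [0.4156 0.3269 0.12  ] [0.4207 0.3362 0.111 ]
Lfar [0.6334 0.3244 0.12  ] [0.6341 0.3252 0.1192]
eye [0.5772 0.0716 0.128 ] [0.5832 0.0757 0.121 ]
disc [0.5745 0.1475 0.128 ] [0.5744 0.1474 0.1282]
ringeye [0.4573 0.0871 0.128 ] [0.4619 0.0916 0.1208]
ringc [0.463  0.1696 0.12  ] [0.4632 0.1698 0.1197]
bar [0.5061 0.3019 0.144 ] [0.5126 0.3108 0.1354]
(480, 220) [0.7227 0.0392 0.1496]
(450, 215) [0.6951 0.0858 0.1483]
(420, 190) [0.714  0.1732 0.1488]
(350, 155) [0.7021 0.3605 0.1485]
(330, 160) [0.6823 0.4046 0.1236]
(420, 110) [0.9852 0.3973 0.148 ]
(540, 280) [ 0.6827 -0.1084  0.1361]
(300, 160) [0.6802 0.514  0.0737]
(470, 265) [0.6946 0.0217 0.0654]
(480, 257) [0.6821 0.0015 0.1094]
(495, 325) [ 0.6378 -0.0806  0.0305]
disc [0.575  0.1655 0.128 ] [0.5758 0.1627 0.1271]
eye [0.5756 0.0918 0.128 ] [0.5766 0.0888 0.1271]
ring [0.458  0.1797 0.128 ] [0.4628 0.1545 0.1196]
ringeye [0.4541 0.1117 0.128 ] [0.4543 0.1101 0.1275]
```

View pics/crop1.png

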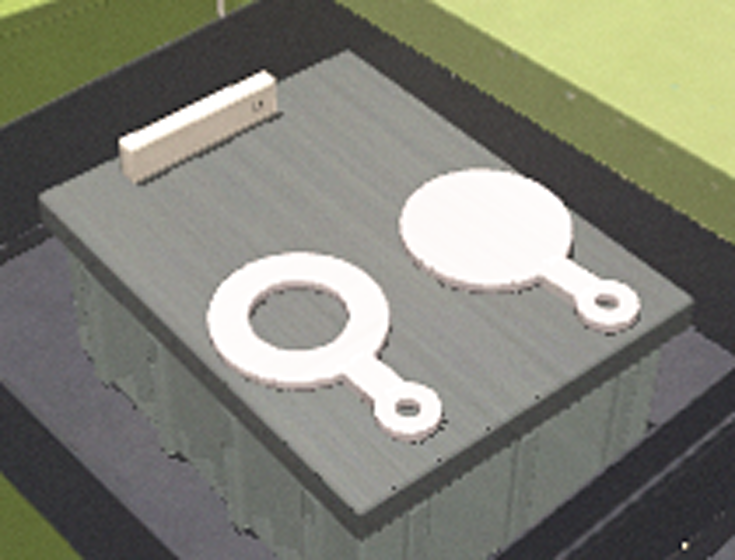

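```bash
python3 -m creep '[{"hand":0.06,"slide":[-0.03,0.05,-0.01],"turn":0},{"hand":0.06,"slide":[-0.03,0.05,-0.01],"turn":0},{"hand":0.06,"slide":[-0.03,0.05,-0.01],"turn":0},{"hand":0.06,"slide":[-0.03,0.05,-0.01],"turn":0},{"hand":0.06,"slide":[-0.03,0.05,-0.01],"turn":0}]' 20
```

```text
clock: 1.92
tool_pos: [0.4219, 0.3316, 0.2973]
eef_rot: [0.838, 0.546, 0.0, -0.0]
contact_force: [1.0, 0.4, 0.4]
opening: 0.68
```

```bash
python3 -m creep '[{"hand":0.06,"slide":[-0.02,0.035,0],"turn":10.5},{"hand":0.06,"slide":[-0.014,0.038,0],"turn":10.5},{"hand":0.06,"slide":[-0.007,0.04,0],"turn":10.5},{"hand":0.06,"slide":[0,0.04,0],"turn":10.5},{"hand":0.06,"slide":[0.007,0.04,0],"turn":10.5}]' 20; python3 - <<'E'
from h import *
print(st()["q"]); s=snapshot("wrist"); save(s,"wrist1")
E
```

```text
clock: 2.55
tool_pos: [0.5378, 0.167, 0.2969]
eef_rot: [0.993, 0.116, 0.0, -0.0]
contact_force: [0.6, 1.1, 0.2]
opening: 0.679
t 2.55 tcp [0.5378 0.167  0.2969] rot [[0.973, 0.23, 0.0], [0.23, -0.973, 0.0], [0.0, -0.0, -1.0]] F [0.6 1.1 0.2] M [-0.04  0.02 -0.  ] op 0.679
[-0.40142677  0.54323077  0.03060493  1.69989952 -0.02055378  0.89823576
 -0.13046353]
```

View pics/wrist1.png

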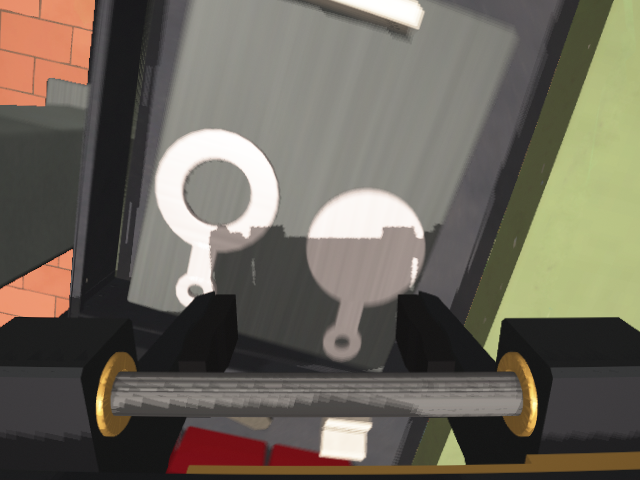

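The wrist view shows the spade disc at about (366,247) with its eye at (342,342). The ring is at (217,190), the block's right edge runs from (130,300) to about (390,372), and the bar is at the top.

```bash
python3 - <<'E'
from h import *
np.set_printoptions(precision=4,suppress=True)
s=snapshot("wrist")
for n in ["block","block_edge","spade_mid","spade_grip","ring_spacer","parallel_b"]:
    for d in pinpoint(n,s)[:2]: print(n,d["conf"],np.round(d["uv"],1),onz(s,d["uv"],.124))
for n,uv,z in [("disc",(366,247),.128),("eye",(342,341.5),.128),("ring",(217,190),.128),("ringeye",(195,291),.128),("Rn",(129,300),.12),("Rf",(392,371),.12),("barend",(424,20),.144),("Lfar",(517,38),.12),("nearleftedge",(167,100),.12)]: print(n,onz(s,uv,z),bydepth(s,uv))
i=cv2.resize(cv2.cvtColor(s["frame"],cv2.COLOR_RGB2BGR)[170:400,110:450],None,fx=2.3,fy=2.3); i=cv2.convertScaleAbs(i,alpha=1.8); cv2.imwrite("pics/crop2.png",i)
E
```

```text
block 0.65 [302.4 147.7] [0.5213 0.2076 0.124 ]
block_edge 0.64 [253.3 328.4] [0.5122 0.0595 0.124 ]
spade_mid 0.79 [358.5 233.7] [0.5757 0.1546 0.124 ]
spade_grip 0.95 [340.3 329.3] [0.5809 0.0738 0.124 ]
disc [0.583  0.1468 0.128 ] [0.5831 0.1467 0.1277]
eye [0.5841 0.0655 0.128 ] [0.5841 0.0655 0.128 ]
ring [0.4674 0.1654 0.128 ] [0.4658 0.1636 0.1198]
ringeye [0.4626 0.0836 0.128 ] [0.4625 0.0834 0.1275]
Rn [0.4099 0.0603 0.12  ] [0.3852 0.0235 0.0527]
Rf [0.6336 0.0427 0.12  ] [0.6445 0.0237 0.0884]
barend [0.5789 0.302  0.144 ] [0.5834 0.3079 0.1194]
Lfar [0.6486 0.3115 0.12  ] [ 0.6961  0.342  -0.0007]
nearleftedge [0.4215 0.2193 0.12  ] [0.4215 0.2193 0.1198]
```

View pics/crop2.png

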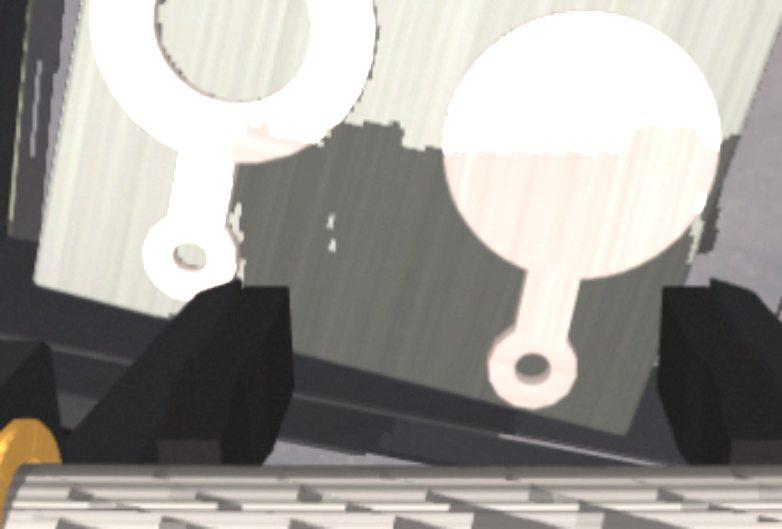

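```bash
python3 - <<'E'
from h import *
np.set_printoptions(precision=4,suppress=True)
s=snapshot("wrist")
f=lambda u,v:(u/2.3+110-.3,v/2.3+170-.3)
for n,uv,z in [("disc",f(582,146),.128),("eye",f(532,366),.128),("Rn",f(36,285),.12),("Rf",f(628,433),.12),("ring",f(237,25),.128),("ringeye",f(190,256),.128)]: print(n,uv,onz(s,uv,z))
E
```

```text
disc (362.7434782608696, 233.1782608695652) [0.5723 0.1678 0.128 ]
eye (341.004347826087, 328.83043478260873) [0.5767 0.0879 0.128 ]
Rn (125.35217391304349, 293.61304347826086) [0.4031 0.0725 0.12  ]
Rf (382.74347826086955, 357.96086956521737) [0.6189 0.0661 0.12  ]
ring (212.74347826086955, 180.5695652173913) [0.4574 0.1799 0.128 ]
ringeye (192.30869565217392, 281.004347826087) [0.4554 0.0999 0.128 ]
```

```bash
python3 - <<'E'
from h import *
np.set_printoptions(precision=4,suppress=True)
for k in range(2):
    st();s=snapshot("wrist");print(np.linalg.inv(s["camera_from_world"])[:3,3])
    for n in ["spade_mid","spade_grip","ring_spacer","block_edge"]:
        for d in pinpoint(n,s)[:1]: print(n,d["conf"],np.round(d["uv"],1),onz(s,d["uv"],.128))
i=cv2.resize(cv2.cvtColor(s["frame"],cv2.COLOR_RGB2BGR)[160:390,110:450],None,fx=2.3,fy=2.3); i=cv2.convertScaleAbs(i,alpha=1.8); cv2.imwrite("pics/crop3.png",i)
np.savez("w3.npz",mtx=s["mtx"],k1=s["k1"],camera_from_world=s["camera_from_world"])
E
```

```text
t 3.0 tcp [0.5365 0.1693 0.2967] rot [[0.971, 0.238, -0.0], [0.238, -0.971, 0.001], [-0.0, -0.001, -1.0]] F [-0.4  0.2  0.6] M [-0.08  0.09  0.01] op 0.681
[0.5193 0.2402 0.4345]
spade_mid 0.83 [363.5 247.8] [0.576  0.1568 0.128 ]
spade_grip 0.95 [342.8 339.4] [0.5806 0.0789 0.128 ]
ring_spacer 0.38 [254.8 339.2] [0.5121 0.0623 0.128 ]
block_edge 0.83 [257.2 340.1] [0.5141 0.0619 0.128 ]
t 3.25 tcp [0.537  0.1683 0.2968] rot [[0.972, 0.236, 0.0], [0.236, -0.972, 0.0], [0.0, -0.0, -1.0]] F [-0.  -0.3  0.3] M [-0.02  0.04 -0.01] op 0.681
[0.5198 0.2393 0.4344]
spade_mid 0.89 [362.7 245.3] [0.5755 0.1573 0.128 ]
spade_grip 0.67 [343.6 340.8] [0.5819 0.0766 0.128 ]
ring_spacer 0.6 [361.3 248.1] [0.575 0.155 0.128]
block_edge 0.86 [257.2 339.4] [0.5144 0.0614 0.128 ]
```

View pics/crop3.png

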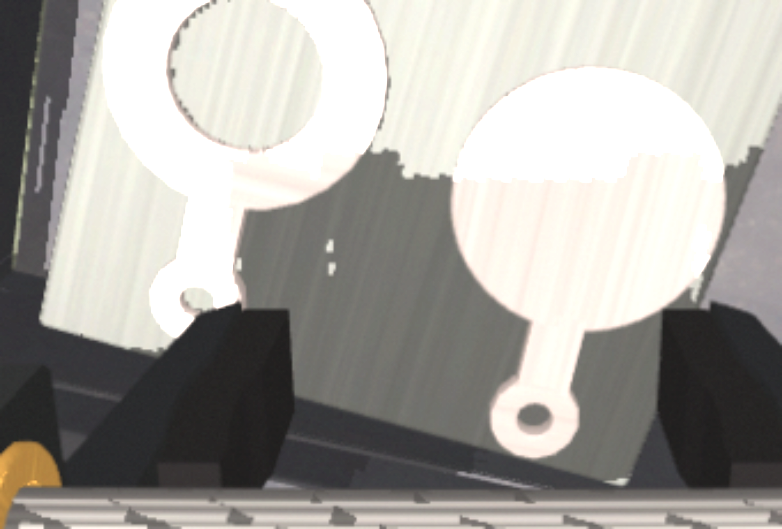

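```bash
python3 - <<'E'
from h import *
np.set_printoptions(precision=4,suppress=True)
s=np.load("w3.npz")
f=lambda u,v:(u/2.3+110-.3,v/2.3+160-.3)
for n,uv,z in [("disc",f(588,198),.128),("eye",f(534,415),.128),("Rn",f(40,323),.12),("Rf",f(632,483),.12),("ring",f(245,72),.128),("ringeye",f(196,299),.128)]: print(n,uv,onz(s,uv,z))
E
```

```text
disc (365.3521739130435, 245.7869565217391) [0.5775 0.1574 0.128 ]
eye (341.87391304347824, 340.1347826086956) [0.5804 0.0769 0.128 ]
Rn (127.0913043478261, 300.1347826086956) [0.4055 0.0662 0.12  ]
Rf (384.4826086956522, 369.7) [0.624 0.054 0.12 ]
ring (216.2217391304348, 191.00434782608696) [0.4618 0.1719 0.128 ]
ringeye (194.9173913043478, 289.7) [0.459  0.0921 0.128 ]
```

Two measurements agree: eye at about (0.581, 0.077), disc centre at about (0.577, 0.157), and block edge at y≈0.057 there. The handle points almost along -y. I'll go above the eye.

```bash
python3 -m creep '[{"hand":0.06,"slide":[0,0,0.03],"turn":10.7},{"hand":0.06,"slide":[0.013,0.031,0.035],"turn":0},{"hand":0.06,"slide":[0.013,0.031,0.035],"turn":0},{"hand":0.06,"slide":[0.013,0.031,0.035],"turn":0},{"hand":0.06,"slide":[0,0,0],"turn":0}]' 20; python3 -m creep '[{"hand":0.06,"slide":[0,0,0],"turn":0}]'; python3 - <<'E'
from h import *
np.set_printoptions(precision=4,suppress=True)
st();s=snapshot("wrist"); save(s,"wrist4")
for n in ["spade_mid","spade_grip","block_edge"]:
        for d in pinpoint(n,s)[:1]: print(n,d["conf"],np.round(d["uv"],1),onz(s,d["uv"],.128))
E
```

```text
clock: 4.12
tool_pos: [0.58, 0.073, 0.1592]
eef_rot: [1.0, 0.023, -0.002, 0.002]
contact_force: [-0.0, -0.6, 0.3]
opening: 0.682
clock: 4.25
tool_pos: [0.581, 0.0781, 0.1621]
eef_rot: [1.0, 0.026, 0.0, -0.001]
contact_force: [-0.8, -0.8, 0.2]
opening: 0.681
t 4.25 tcp [0.581  0.0781 0.1621] rot [[0.999, 0.052, 0.0], [0.052, -0.999, 0.001], [0.001, -0.001, -1.0]] F [-0.8 -0.8  0.2] M [-0.01  0.05 -0.02] op 0.681
spade_mid 0.6 [320.  103.9] [0.5783 0.1558 0.128 ]
spade_grip 0.55 [316.5 297.2] [0.5811 0.0757 0.128 ]
block_edge 0.92 [168.3 321.3] [0.516  0.0606 0.128 ]
```

View pics/wrist4.png

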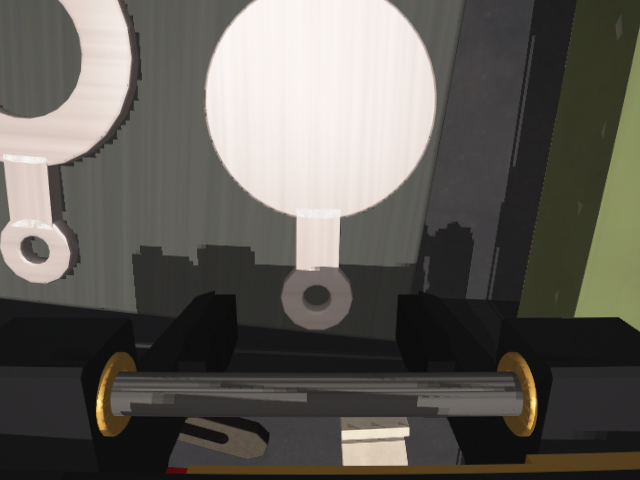

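The eye at (316,297) sits centred between the fingers. I'll lower until the tips are about 2.5 mm above the block, then close lightly.

```bash
python3 -m creep '[{"hand":0.06,"slide":[0,0.002,0.02],"turn":0},{"hand":0.06,"slide":[0,0,0.0115],"turn":0},{"hand":0.06,"slide":[0,0,0],"turn":0},{"hand":0.06,"slide":[0,0,0],"turn":0}]' 20; python3 -m creep '[{"hand":0.028,"slide":[0,0,0],"turn":0},{"hand":0.028,"slide":[0,0,0],"turn":0},{"hand":0.028,"slide":[0,0,0],"turn":0},{"hand":0.028,"slide":[0,0,0],"turn":0}]' 15
```

```text
clock: 4.95
tool_pos: [0.5812, 0.0754, 0.1307]
eef_rot: [1.0, 0.026, 0.0, -0.0]
contact_force: [-0.0, 1.0, -0.8]
opening: 0.682
clock: 5.45
tool_pos: [0.581, 0.075, 0.1304]
eef_rot: [1.0, 0.025, 0.0, -0.0]
contact_force: [-0.9, 0.5, 2.3]
opening: 0.353
```

```bash
python3 -m creep '[{"hand":0.028,"slide":[0,0.008,0],"turn":0},{"hand":0.028,"slide":[0,0.011,0],"turn":0},{"hand":0.028,"slide":[0,0.011,0],"turn":0},{"hand":0.028,"slide":[0,0.011,0],"turn":0},{"hand":0.028,"slide":[0,0.004,0],"turn":0}]' 15; python3 -m creep '[{"hand":0.028,"slide":[0,0,0],"turn":0},{"hand":0.028,"slide":[0,0,0],"turn":0}]'; python3 - <<'E'
from h import *
np.set_printoptions(precision=4,suppress=True)
st();s=snapshot("wrist"); save(s,"wrist5")
for n in ["spade_mid","spade_grip","block_edge"]:
        for d in pinpoint(n,s)[:1]: print(n,d["conf"],np.round(d["uv"],1),onz(s,d["uv"],.128))
E
```

```text
clock: 6.08
tool_pos: [0.5833, 0.0287, 0.1303]
eef_rot: [1.0, 0.025, 0.0, 0.0]
contact_force: [-0.4, 3.6, 2.6]
opening: 0.352
clock: 6.32
tool_pos: [0.5833, 0.0285, 0.1303]
eef_rot: [1.0, 0.025, 0.0, 0.001]
contact_force: [-0.4, -2.6, 3.4]
opening: 0.353
t 6.325 tcp [0.5833 0.0285 0.1303] rot [[0.999, 0.05, 0.0], [0.05, -0.999, -0.002], [0.0, 0.002, -1.0]] F [-0.4 -2.6  3.4] M [-0.55  0.03  0.01] op 0.353
spade_mid 0.65 [318.7  93.1] [0.58   0.1086 0.128 ]
spade_grip 0.79 [319.6 320.3] [0.5843 0.0311 0.128 ]
block_edge 0.86 [126.3 234.2] [0.5168 0.06   0.128 ]
```

View pics/wrist5.png

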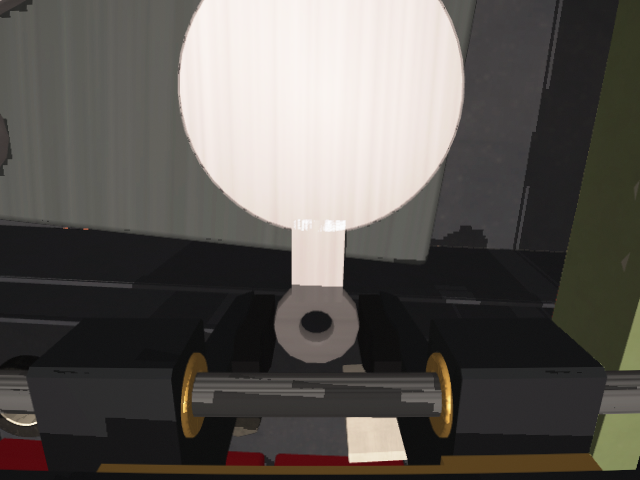

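Now the handle sticks out past the edge: the eye at (317,322) is about 27 mm beyond it and the disc is still on the block. I'll open, lower, and take the eye deeper between the pads.

```bash
python3 -m creep '[{"hand":0.05,"slide":[0,0,0],"turn":0},{"hand":0.05,"slide":[0,0,0],"turn":0},{"hand":0.05,"slide":[0,0,0.006],"turn":0},{"hand":0.05,"slide":[0,0,0.006],"turn":0},{"hand":0.05,"slide":[0,0,0],"turn":0}]' 20; python3 -m creep '[{"hand":0.028,"slide":[0,0,0],"turn":0},{"hand":0.028,"slide":[0,0,0],"turn":0},{"hand":0.028,"slide":[0,0,0],"turn":0},{"hand":0.028,"slide":[0,0,0],"turn":0}]' 20
```

```text
clock: 7.15
tool_pos: [0.5826, 0.0302, 0.1174]
eef_rot: [1.0, 0.026, -0.001, -0.0]
contact_force: [0.4, 0.1, 1.1]
opening: 0.567
clock: 7.65
tool_pos: [0.5833, 0.0301, 0.1184]
eef_rot: [1.0, 0.025, 0.0, -0.0]
contact_force: [-0.3, -0.4, -0.1]
opening: 0.35
```

```bash
python3 -m creep '[{"hand":0.028,"slide":[0,-0.001,-0.012],"turn":0},{"hand":0.028,"slide":[0,-0.003,-0.018],"turn":0},{"hand":0.028,"slide":[0,-0.006,-0.016],"turn":0},{"hand":0.028,"slide":[0,-0.007,-0.016],"turn":0},{"hand":0.028,"slide":[0,-0.01,-0.013],"turn":0}]' 20; python3 - <<'E'
from h import *
st();s=snapshot("scene"); save(s,"scene6")
cv2.imwrite("pics/s6.png",cv2.resize(cv2.cvtColor(s["frame"],cv2.COLOR_RGB2BGR)[130:370,220:540],None,fx=2.4,fy=2.4))
E
```

```text
clock: 8.28
tool_pos: [0.5819, 0.0572, 0.1944]
eef_rot: [1.0, 0.025, 0.0, 0.0]
contact_force: [-0.0, -1.0, -2.1]
opening: 0.349
t 8.275 tcp [0.5819 0.0572 0.1944] rot [[0.999, 0.051, 0.001], [0.051, -0.999, -0.0], [0.001, 0.0, -1.0]] F [-0.  -1.  -2.1] M [-0.28  0.02 -0.  ] op 0.349
```

View pics/s6.png

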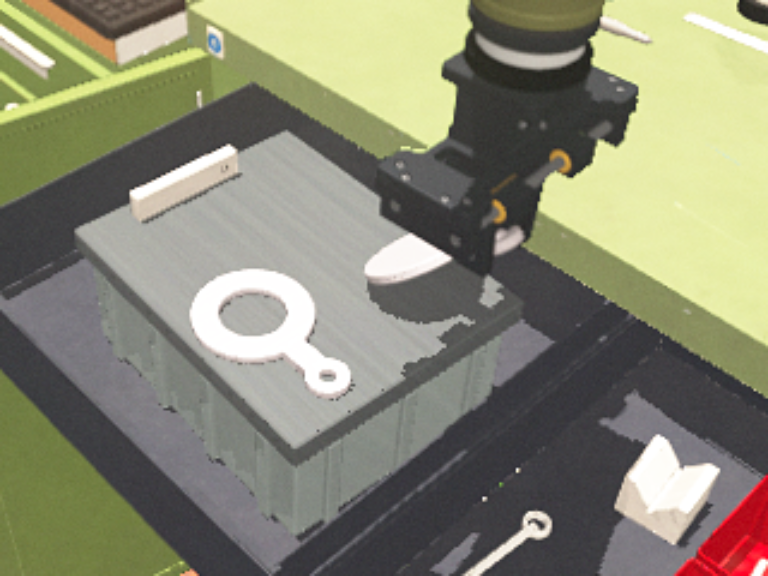

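The disc tilts about its far rim, which is still on the block. Continuing up until it hangs.

```bash
python3 -m creep '[{"hand":0.028,"slide":[0,-0.013,-0.014],"turn":0},{"hand":0.028,"slide":[0,-0.015,-0.014],"turn":0},{"hand":0.028,"slide":[0,-0.015,-0.014],"turn":0},{"hand":0.028,"slide":[0,-0.015,-0.014],"turn":0},{"hand":0.028,"slide":[0,-0.01,-0.014],"turn":0}]' 20; python3 -m creep '[{"hand":0.028,"slide":[0,0,0],"turn":0},{"hand":0.028,"slide":[0,0,0],"turn":0},{"hand":0.028,"slide":[0,0,0],"turn":0},{"hand":0.028,"slide":[0,0,0],"turn":0},{"hand":0.028,"slide":[0,0,0],"turn":0}]' 20; python3 - <<'E'
from h import *
st();s=snapshot("scene"); save(s,"scene7")
cv2.imwrite("pics/s7.png",cv2.resize(cv2.cvtColor(s["frame"],cv2.COLOR_RGB2BGR)[110:350,220:540],None,fx=2.4,fy=2.4))
s=snapshot("side")
cv2.imwrite("pics/s7b.png",cv2.resize(cv2.cvtColor(s["frame"],cv2.COLOR_RGB2BGR)[100:300,200:480],None,fx=2.5,fy=2.5))
E
```

```text
clock: 8.95
tool_pos: [0.5781, 0.1265, 0.2641]
eef_rot: [1.0, 0.026, -0.0, -0.0]
contact_force: [-0.2, 0.4, -3.9]
opening: 0.352
clock: 9.57
tool_pos: [0.5783, 0.1247, 0.263]
eef_rot: [1.0, 0.025, -0.0, 0.0]
contact_force: [-0.2, -0.2, -3.7]
opening: 0.349
t 9.575 tcp [0.5783 0.1247 0.263 ] rot [[0.999, 0.051, -0.0], [0.051, -0.999, -0.0], [-0.0, 0.0, -1.0]] F [-0.2 -0.2 -3.7] M [-0.05  0.03  0.01] op 0.349
```

View pics/s7.png

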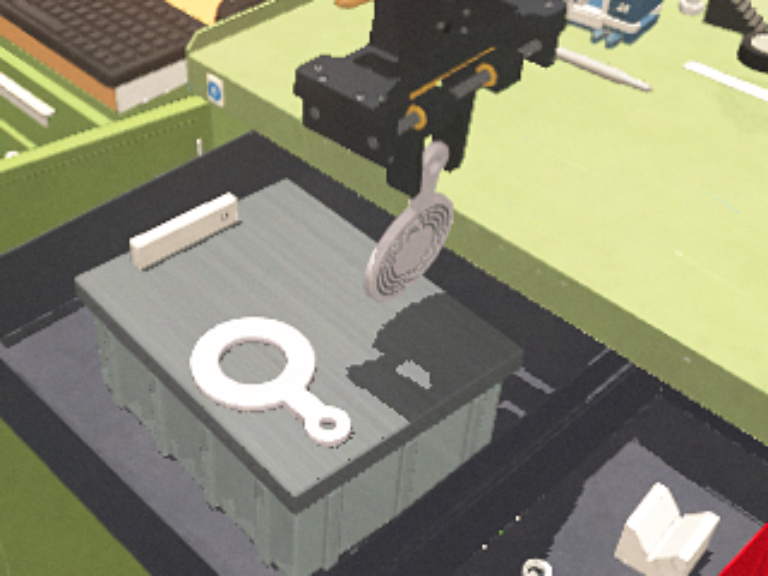

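View pics/s7b.png

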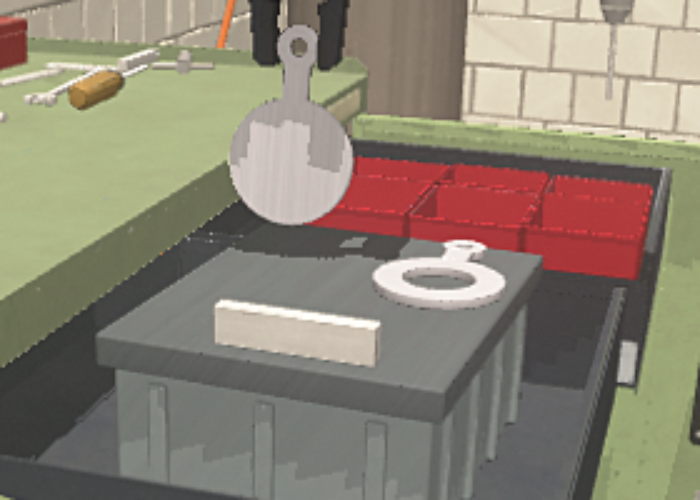

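The spade hangs freely above the block with its grooved face towards -y, about 24 mm clear. I'll shift it slightly in, then touch the rim down and fold it over with the hand moving +y.

```bash
python3 -m creep '[{"hand":0.028,"slide":[-0.003,0.006,0],"turn":0},{"hand":0.028,"slide":[-0.004,0.008,0.004],"turn":0},{"hand":0.028,"slide":[0,0.007,0.006],"turn":0},{"hand":0.028,"slide":[0,0.004,0.006],"turn":0},{"hand":0.028,"slide":[0,0,0],"turn":0}]' 20; python3 -m creep '[{"hand":0.028,"slide":[0,0,0],"turn":0},{"hand":0.028,"slide":[0,0,0],"turn":0},{"hand":0.028,"slide":[0,0,0],"turn":0},{"hand":0.028,"slide":[0,0,0],"turn":0}]' 20; python3 - <<'E'
from h import *
st();s=snapshot("scene")
cv2.imwrite("pics/s8.png",cv2.resize(cv2.cvtColor(s["frame"],cv2.COLOR_RGB2BGR)[110:350,220:540],None,fx=2.4,fy=2.4))
E
```

```text
clock: 10.3
tool_pos: [0.5723, 0.099, 0.2465]
eef_rot: [1.0, 0.025, -0.001, 0.0]
contact_force: [-0.1, 0.1, -3.9]
opening: 0.355
clock: 10.8
tool_pos: [0.5727, 0.0998, 0.2473]
eef_rot: [1.0, 0.026, 0.0, -0.0]
contact_force: [-0.2, 0.4, -4.1]
opening: 0.352
t 10.8 tcp [0.5727 0.0998 0.2473] rot [[0.999, 0.051, 0.0], [0.051, -0.999, 0.0], [0.0, -0.0, -1.0]] F [-0.2  0.4 -4.1] M [-0.11  0.08 -0.02] op 0.352
```

View pics/s8.png

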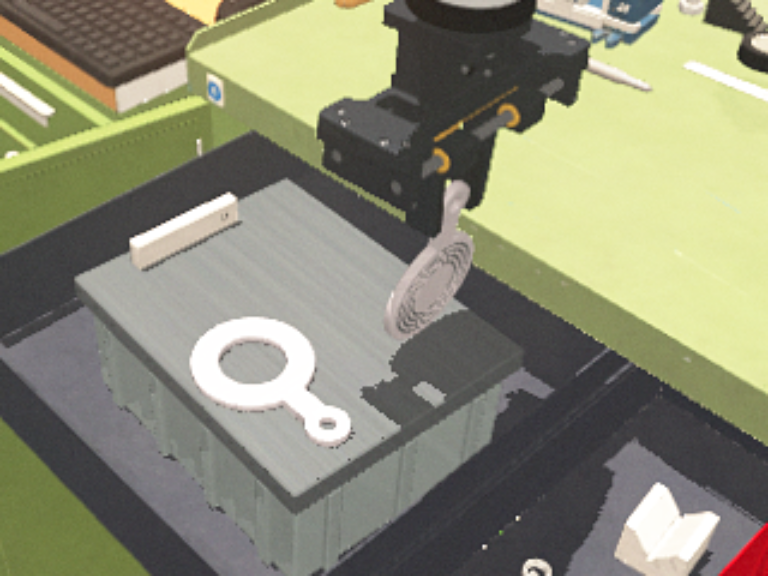

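```bash
python3 - <<'E'
from h import *
np.set_printoptions(precision=4,suppress=True)
s=snapshot("scene");f=lambda u,v:np.array((u/2.4+220,v/2.4+110))
P=[]
for u in range(400,465,8):
    for v in range(240,325,8):
        p=bydepth(s,f(u,v))
        if p is not None and .52<p[0]<.64 and .03<p[1]<.17 and p[2]>.13: P.append(p)
P=np.array(P); c=P.mean(0); n=np.linalg.svd(P-c)[2][2]; r=np.abs((P-c)@n)
P=P[r<.004]; c=P.mean(0); n=np.linalg.svd(P-c)[2][2]; print(len(P),c,n,P.min(0),P.max(0))
for uv in [(457,195),(393,330),(432,285)]: print(bydepth(s,f(*uv)))
E
```

```text
69 [0.5705 0.1025 0.1816] [-0.0303  0.9932  0.1122] [0.5341 0.0972 0.1362] [0.612  0.1086 0.2219]
[0.571  0.0909 0.2609]
[0.5378 0.106  0.1515]
[0.5725 0.1032 0.175 ]
```

The plate hangs with a residual lean of about 6° (its bottom towards +y). I'll find contact gently, then use the rim's friction to bring it past vertical.

```bash
python3 -m creep '[{"hand":0.028,"slide":[0,0,0.004],"turn":0},{"hand":0.028,"slide":[0,0,0],"turn":0},{"hand":0.028,"slide":[0,0,0],"turn":0}]' 14;python3 -m creep '[{"hand":0.028,"slide":[0,0,0.003],"turn":0},{"hand":0.028,"slide":[0,0,0],"turn":0},{"hand":0.028,"slide":[0,0,0],"turn":0}]' 14
```

```text
clock: 11.28
tool_pos: [0.5726, 0.0997, 0.2431]
eef_rot: [1.0, 0.025, -0.0, -0.0]
contact_force: [-0.7, -0.3, -3.3]
opening: 0.349
clock: 11.65
tool_pos: [0.5726, 0.0997, 0.2402]
eef_rot: [1.0, 0.025, -0.0, -0.0]
contact_force: [0.7, 0.1, -2.6]
opening: 0.352
```

```bash
python3 -m creep '[{"hand":0.028,"slide":[0,-0.003,0.002],"turn":0},{"hand":0.028,"slide":[0,-0.005,0],"turn":0},{"hand":0.028,"slide":[0,-0.005,0],"turn":0},{"hand":0.028,"slide":[0,-0.005,0.001],"turn":0}]' 14;python3 -m creep '[{"hand":0.028,"slide":[0,-0.005,0.001],"turn":0},{"hand":0.028,"slide":[0,-0.005,0.001],"turn":0},{"hand":0.028,"slide":[0,0,0],"turn":0}]' 14
python3 - <<'E'
from h import *
np.set_printoptions(precision=4,suppress=True)
st()
s=snapshot("scene");save(s,"s9full")
cv2.imwrite("pics/s9.png",cv2.resize(cv2.cvtColor(s["frame"],cv2.COLOR_RGB2BGR)[110:350,220:540],None,fx=2.4,fy=2.4))
d=s["depth"];P=[]
for v in range(170,290,2):
    for u in range(340,440,2):
        if d[v,u]>0:
            o,r=ray(s,(u,v)); p=o+r*d[v,u]
            if .52<p[0]<.62 and .06<p[1]<.2 and .126<p[2]<.205: P.append(p)
P=np.array(P); print(len(P))
for _ in range(6):
    c=np.median(P,0) if _==0 else P.mean(0); n=np.linalg.svd(P-c,full_matrices=False)[2][2]; r=np.abs((P-c)@n); P=P[r<max(.003,2*r.std())]
print(len(P),c,n,P.min(0),P.max(0))
E
```

```text
clock: 12.15
tool_pos: [0.5737, 0.1182, 0.2396]
eef_rot: [1.0, 0.025, 0.003, -0.001]
contact_force: [-1.2, -0.3, 12.0]
opening: 0.354
clock: 12.52
tool_pos: [0.574, 0.1298, 0.2385]
eef_rot: [1.0, 0.026, 0.004, -0.002]
contact_force: [-0.3, 1.0, 12.5]
opening: 0.36
t 12.525 tcp [0.574  0.1298 0.2385] rot [[0.999, 0.052, 0.008], [0.052, -0.999, 0.004], [0.008, -0.003, -1.0]] F [-0.3  1.  12.5] M [0.06 0.2  0.02] op 0.36
298
279 [0.5709 0.1139 0.167 ] [-0.0416  0.9918 -0.1208] [0.5279 0.1075 0.1262] [0.6143 0.1202 0.2049]
```

View pics/s9.png

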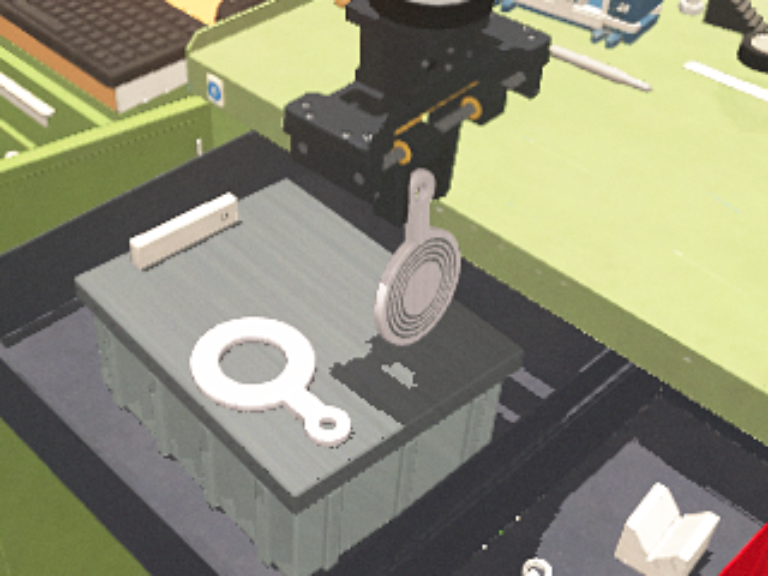

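Past vertical now, with a 7° lean in the right direction and the rim planted at y≈0.107. Following the arc down.

```bash
python3 -m creep '[{"hand":0.028,"slide":[0,-0.01,0.002],"turn":0},{"hand":0.028,"slide":[0,-0.01,0.004],"turn":0},{"hand":0.028,"slide":[0,-0.01,0.005],"turn":0},{"hand":0.028,"slide":[0,-0.01,0.005],"turn":0},{"hand":0.028,"slide":[0,-0.009,0.006],"turn":0}]' 14;python3 -m creep '[{"hand":0.028,"slide":[0,-0.009,0.006],"turn":0},{"hand":0.028,"slide":[0,-0.008,0.007],"turn":0},{"hand":0.028,"slide":[0,-0.007,0.008],"turn":0},{"hand":0.028,"slide":[0,-0.006,0.009],"turn":0},{"hand":0.028,"slide":[0,-0.006,0.009],"turn":0}]' 14
python3 - <<'E'
from h import *
s=snapshot("scene")
cv2.imwrite("pics/s10.png",cv2.resize(cv2.cvtColor(s["frame"],cv2.COLOR_RGB2BGR)[110:350,220:540],None,fx=2.4,fy=2.4))
E
```

```text
clock: 13.2
tool_pos: [0.5721, 0.1831, 0.217]
eef_rot: [1.0, 0.027, 0.005, -0.005]
contact_force: [-0.3, 8.0, 12.4]
opening: 0.349
clock: 13.82
tool_pos: [0.5666, 0.2122, 0.1732]
eef_rot: [1.0, 0.025, -0.0, 0.0]
contact_force: [0.6, 2.6, -0.3]
opening: 0.349
```

View pics/s10.png

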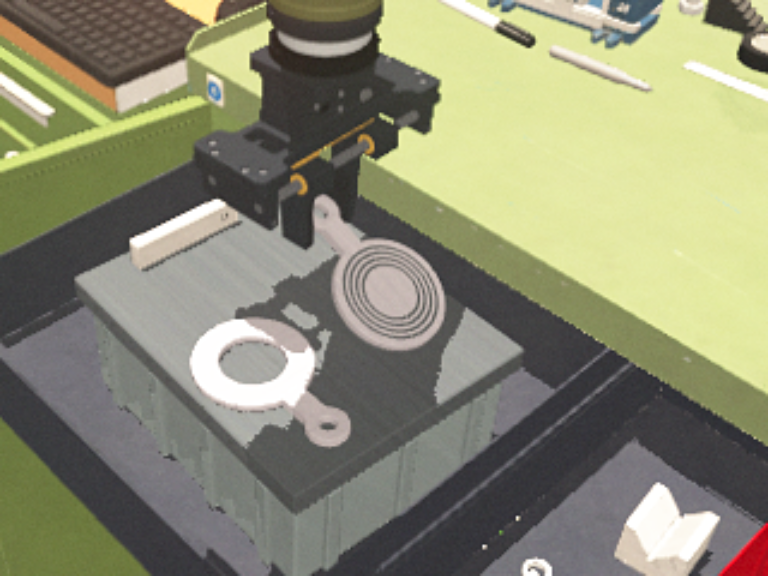

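```bash
python3 -m creep '[{"hand":0.028,"slide":[0,-0.005,0.01],"turn":0},{"hand":0.028,"slide":[0,-0.004,0.011],"turn":0},{"hand":0.028,"slide":[0,-0.003,0.011],"turn":0},{"hand":0.028,"slide":[0,-0.001,0.009],"turn":0},{"hand":0.028,"slide":[0,0,0],"turn":0}]' 14;python3 -m creep '[{"hand":0.028,"slide":[0,0,0],"turn":0},{"hand":0.028,"slide":[0,0,0],"turn":0}]' 14
python3 - <<'E'
from h import *
s=snapshot("scene")
cv2.imwrite("pics/s11.png",cv2.resize(cv2.cvtColor(s["frame"],cv2.COLOR_RGB2BGR)[110:350,220:540],None,fx=2.4,fy=2.4))
E
```

```text
clock: 14.5
tool_pos: [0.5657, 0.2255, 0.1323]
eef_rot: [1.0, 0.026, -0.001, 0.0]
contact_force: [0.1, 1.0, -0.9]
opening: 0.355
clock: 14.75
tool_pos: [0.5663, 0.2253, 0.1336]
eef_rot: [1.0, 0.025, 0.0, -0.0]
contact_force: [-1.0, 1.2, -0.4]
opening: 0.355
```

View pics/s11.png

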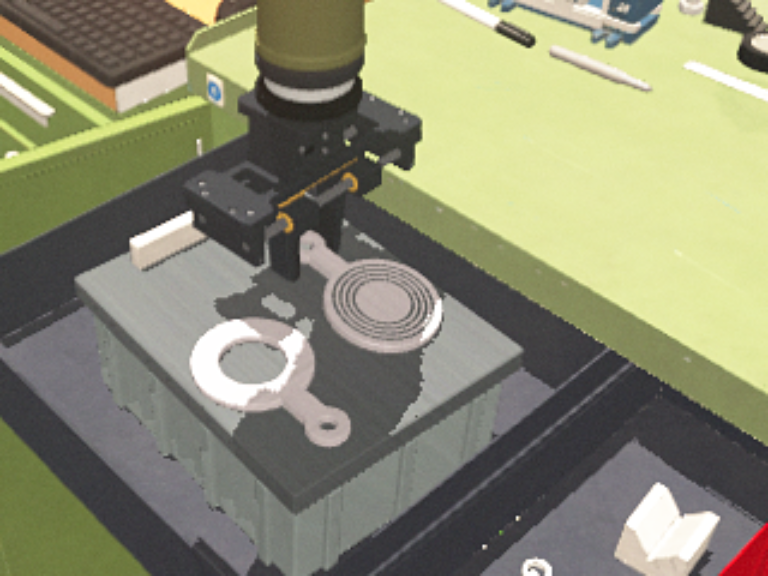

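```bash
python3 -m creep '[{"hand":0.028,"slide":[0,-0.001,0.002],"turn":0},{"hand":0.028,"slide":[0,0,0],"turn":0},{"hand":0.034,"slide":[0,0,0],"turn":0},{"hand":0.045,"slide":[0,0,0],"turn":0},{"hand":0.055,"slide":[0,0,0],"turn":0}]' 14;python3 -m creep '[{"hand":0.055,"slide":[0,0,0],"turn":0},{"hand":0.055,"slide":[0,0,0],"turn":0},{"hand":0.055,"slide":[0,0,-0.02],"turn":0},{"hand":0.055,"slide":[0,0,-0.04],"turn":0},{"hand":0.055,"slide":[0,0,-0.05],"turn":0}]' 14;python3 -m creep '[{"hand":0.055,"slide":[0,-0.03,-0.04],"turn":0},{"hand":0.055,"slide":[0,0,0],"turn":0},{"hand":0.055,"slide":[0,0,0],"turn":0},{"hand":0.055,"slide":[0,0,0],"turn":0},{"hand":0.055,"slide":[0,0,0],"turn":0}]'
python3 - <<'E'
from h import *
np.set_printoptions(precision=4,suppress=True)
st()
s=snapshot("scene")
cv2.imwrite("pics/s12.png",cv2.resize(cv2.cvtColor(s["frame"],cv2.COLOR_RGB2BGR)[110:350,220:540],None,fx=2.4,fy=2.4))
for n in ["spade_mid","spade_grip","ring_spacer","parallel_b"]:
        for d in pinpoint(n,s)[:1]: print(n,d["conf"],np.round(d["uv"],1),onz(s,d["uv"],.128),bydepth(s,d["uv"]))
s=snapshot("side")
cv2.imwrite("pics/s12b.png",cv2.resize(cv2.cvtColor(s["frame"],cv2.COLOR_RGB2BGR)[130:310,200:480],None,fx=2.5,fy=2.5))
for n in ["spade_mid","spade_grip"]:
        for d in pinpoint(n,s)[:1]: print(n,d["conf"],np.round(d["uv"],1),onz(s,d["uv"],.128),bydepth(s,d["uv"]))
s=snapshot("wrist"); save(s,"w12")
for n in ["spade_mid","spade_grip"]:
        for d in pinpoint(n,s)[:1]: print(n,d["conf"],np.round(d["uv"],1),onz(s,d["uv"],.128),bydepth(s,d["uv"]))
E
```

```text
clock: 15.42
tool_pos: [0.5664, 0.2266, 0.1314]
eef_rot: [1.0, 0.026, 0.0, -0.0]
contact_force: [0.0, 0.8, 0.4]
opening: 0.588
clock: 16.05
tool_pos: [0.5654, 0.2263, 0.2415]
eef_rot: [1.0, 0.026, -0.001, 0.0]
contact_force: [0.8, 0.4, -0.8]
opening: 0.622
clock: 16.68
tool_pos: [0.5643, 0.2554, 0.28]
eef_rot: [1.0, 0.025, -0.001, 0.001]
contact_force: [0.8, 0.1, -0.5]
opening: 0.624
t 16.675 tcp [0.5643 0.2554 0.28  ] rot [[0.999, 0.05, -0.002], [0.05, -0.999, -0.001], [-0.002, 0.001, -1.0]] F [ 0.8  0.1 -0.5] M [-0.11  0.08  0.  ] op 0.624
spade_mid 0.95 [378.  241.6] [0.5609 0.1396 0.128 ] [0.5605 0.1392 0.1285]
spade_grip 0.66 [345.5 218.7] [0.5619 0.2256 0.128 ] [0.5663 0.2301 0.1227]
parallel_b 0.6 [297.7 209.9] [0.5115 0.3079 0.128 ] [0.5136 0.3106 0.1253]
spade_mid 0.9 [315.8 205.7] [0.5622 0.1833 0.128 ] [0.5625 0.1825 0.1278]
spade_grip 0.57 [304.2 216.2] [0.5627 0.2427 0.128 ] [0.5639 0.2392 0.1267]
spade_mid 0.87 [315.8 355.5] [0.5695 0.153  0.128 ] [0.5695 0.1527 0.1276]
spade_grip 0.97 [316.9 260.5] [0.5664 0.2301 0.128 ] [0.5665 0.2273 0.1198]
```

View pics/s12.png

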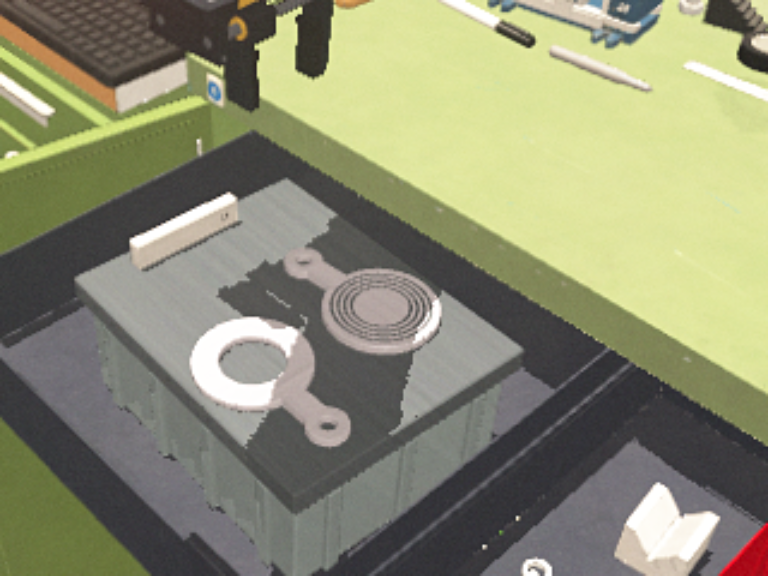

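View pics/s12b.png

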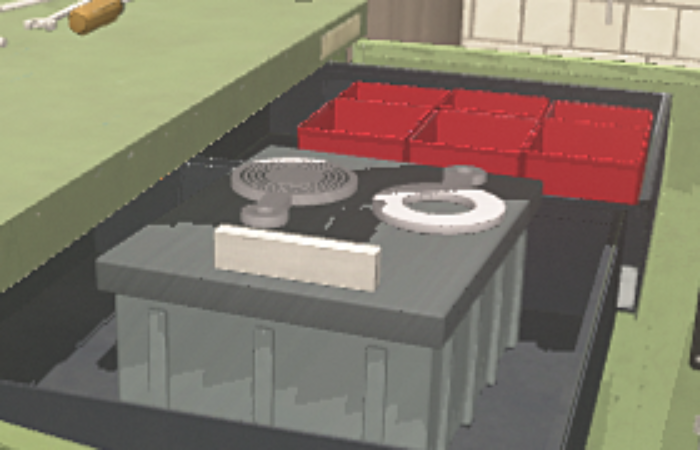

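Flat, with the grooves up. I'll check the disc's margin to the block's far edge and whether the ring and bar moved.

```bash
python3 - <<'E'
from h import *
np.set_printoptions(precision=4,suppress=True)
for c in ["wrist","scene"]:
    s=snapshot(c); d=s["depth"]; print(c)
    Q=[]
    for v in range(0,480,1):
        for u in range(100 if c=="wrist" else 240,560 if c=="wrist" else 450,1):
            if d[v,u]>0:
                o,r=ray(s,(u,v)); p=o+r*d[v,u]
                if .112<p[2]<.15 and .38<p[0]<.66: Q.append(p)
    Q=np.array(Q)
    T=Q[(Q[:,2]<.124)&(Q[:,2]>.116)]; S=Q[(Q[:,2]>.1255)&(Q[:,2]<.131)&(Q[:,0]>.515)]
    for y in [.09,.12,.15,.18,.21,.24,.27]:
        k=abs(T[:,1]-y)<.004; k2=abs(S[:,1]-y)<.004
        print(y,"block xmax",np.percentile(T[k,0],99.5) if k.sum()>20 else None,"spade x",(S[k2,0].min(),S[k2,0].max()) if k2.sum()>5 else None)
    if len(S): print("spade z",np.percentile(S[:,2],[2,50,98]), "y",S[:,1].min(),S[:,1].max())
s=snapshot("scene")
i=cv2.cvtColor(s["frame"],cv2.COLOR_RGB2BGR); a=cv2.imread("pics/scene0.png")
i=np.hstack([a[180:330,240:450],i[180:330,240:450]]); cv2.imwrite("pics/cmp.png",cv2.resize(i,None,fx=1.9,fy=1.9))
E
```

```text
wrist
0.09 block xmax 0.6243052584913993 spade x None
0.12 block xmax None spade x None
0.15 block xmax 0.6287014102259354 spade x (np.float64(0.5262877855596105), np.float64(0.6160212580283625))
0.18 block xmax 0.6245037578346685 spade x (np.float64(0.5358427546787892), np.float64(0.6056712995382816))
0.21 block xmax 0.6321152434871148 spade x (np.float64(0.5585538050907817), np.float64(0.5757592874051999))
0.24 block xmax 0.6340158986689148 spade x (np.float64(0.5525306188032877), np.float64(0.5797976938228057))
0.27 block xmax 0.6359756812234866 spade x None
spade z [0.126  0.1275 0.1289] y 0.13535698625890702 0.3224428198328336
scene
0.09 block xmax 0.6218451748756992 spade x None
0.12 block xmax 0.6241234174604725 spade x (np.float64(0.5310528631439851), np.float64(0.6055979987842094))
0.15 block xmax 0.627118717551271 spade x (np.float64(0.5245653830063056), np.float64(0.613630102864215))
0.18 block xmax 0.6279995664178797 spade x (np.float64(0.5367117860164495), np.float64(0.5991860113683127))
0.21 block xmax 0.6297843259989235 spade x (np.float64(0.55604123518687), np.float64(0.5743100295055182))
0.24 block xmax 0.6319781761125456 spade x (np.float64(0.5530646847678198), np.float64(0.5767777597817135))
0.27 block xmax 0.6330110797040626 spade x None
spade z [0.1259 0.1278 0.1302] y 0.10211063176383667 0.660832481512455
```

View pics/cmp.png

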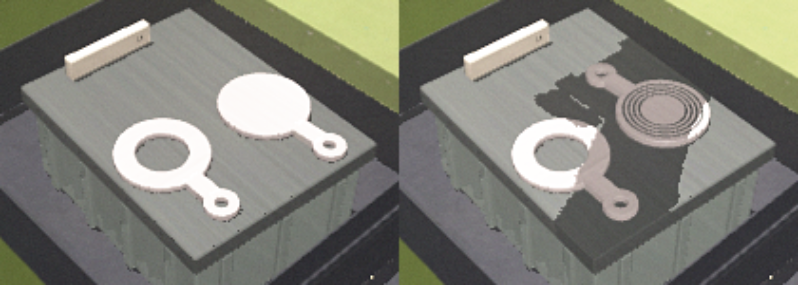

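View pics/w12.png

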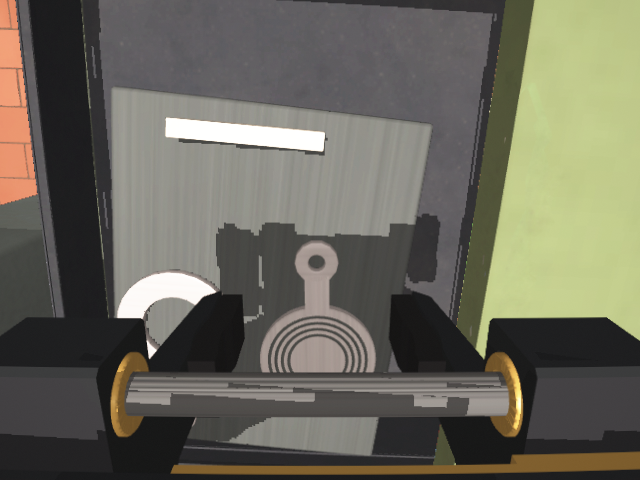

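The disc is flat at z≈0.128 with about 13 mm to spare at the far edge and more than 40 mm at the right-hand edge. The ring and bar look as they did at the start, and the robot is clear.

```bash
python3 -c "
from plant import finish_job,get_state
print(get_state()['clock']);print(finish_job())"
```

```text
17.375
the job is handed in; nothing more can be done
None
```

The spade blank now lies flat on the block with its grooved face up, and I handed the job in at 17.4 s with the gripper well clear.

I gripped the eye lightly on the block and slid the blank flat until the eye's centre was about 27 mm past the right-hand edge. There I took it again lower on the eye and lifted it until it hung. I set its far rim on the block and folded it over towards +y, so the handle now points to the left-hand side, and released it from a slight tilt.

**Last checks:**
- **Grooves:** they show in all three cameras.
- **Flatness:** the top face measures z ≈ 0.128 m throughout, which is flat on the block.
- **Disc on the block:** it has about 13 mm to spare at the far edge and more than 40 mm at the right-hand edge.
- **Ring spacer and bar:** both look unmoved in before-and-after pictures. I judged this by eye only; in the last check the network did not report the ring.
- **Forces:** the highest reading at the end of any move was about 15 N at the wrist, while the rim was planted.

**Disagreements:**
- **Disc's y position:** the networks gave 0.140 m (scene), 0.183 m (side) and 0.153 m (wrist). I trusted the wrist and scene depth over the side camera's grazing view. The disc is on the block by all three.
- **Hanging lean:** the blank hung about 6° off vertical instead of swinging quite freely. I used the rim's contact with the block to bring it past vertical.

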